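Put two flasks away in their deep pots

ROBOT

A 7-joint arm with a two-finger parallel gripper is mounted at the origin on the work surface. World frame = base frame: x ahead of the robot, y to its left, z up, the work surface at z = 0. Lengths are in m, angles in rad, forces in N, time in s.
With the tool pointing down it reaches from about 0.425 to 1.025 m from the base axis. Payload 3.6 kg.
Tool frame: the origin (TCP) lies where the fingers leave the gripper's body, on its centre line; the fingertips stand 73 mm ahead of it and the grasp point (between the pads) lies 54 mm ahead of it; z points along the fingers, y is the direction in which the jaws open and shut (so a half turn about z gives the same grasp; the last joint's range is limited). The gripper opens to 85 mm and grips with 20 to 120 N. Pads are 22 mm wide; open, the fingers measure 114 mm over their backs; the gripper's body (76 mm by 85 mm) begins 54 mm behind the grasp point. The pads swing forward as they close: fully open they stand 13 mm farther back than shut.
Start: joints at [-1.389, 0.591, 0.048, 1.609, -0.033, 0.943, -0.034], TCP at [0.197, 0.698, 0.304] pointing down, gripper open.
Joint ranges: [-2.69, 2.69], [-0.47, 2.24], [-1.27, 1.36], [0.19, 2.51], [-1.53, 4.68], [0.08, 2.07], [-3.09, 3.09]. Speed limits (rad/s): [2.57, 2.57, 3.14, 3.14, 3.14, 3.14, 3.14].

INTERFACE

Orientations are given as a unit quaternion [x, y, z, w].
In Python, from rig import r, viewer gives the robot as it stands.
- The arm moves only by the tool drive_tool, never from a script. Its argument "targets" is a list that holds one entry, the list of rows, each a list of 7 numbers: the turn, a rotation vector about the tool's x, y, z in rad, then the shift along the tool's x, y, z in m, then the gripper command: -1 is shut, 1 is fully open, values between are in proportion. In form: [[[rx, ry, rz, dx, dy, dz, fingers], ...]]. A call has 1 to 10 rows; each row shifts and turns the pose as measured when the row begins, along the tool's axes as they then stand; what a row does not reach is not made up. A row lasts 1/8 s, in which the tool goes at most 62.5 mm and 10.7 degrees, less where a joint would pass 70% of its speed; a pose out of reach is approached as far as the arm can. A call is refused whole if a number of a shift passes 0.0625 or a number of a turn 0.188, either way. A call with a gripper value outside its range is refused whole. The fingers move at their own pace and stop on an object; "force" is the grip in N (left out, the last holds). Time passes only in rows, so rows that do not move let the fingers close. It gives the time, the measured TCP pose, the force and the opening at its end, in the units of the state.
- r.observe(): the state, without advancing time (a new reading comes with each control period).
- viewer.get_image(name): name is "scene" or "top"; returns the picture (384x512x3 uint8, red, green, blue); there is no depth.
- viewer.camera_info(name): a dict with "intrinsics" (3x3 intrinsics, pixels), "extrinsics" (4x4, takes a point from world to camera coordinates). Camera axes: x right, y down, z forward; pixel columns grow to the right and rows downward; lengths in m; the calibration is good to about 2 mm. A picture is of the moment at which its call begins. camera_info takes no time and is no camera call.
- r.finish_job(): hands the job in, once; it reports no verdict.
The state is a dict: "time_s": time; "joint_positions": joint angles; "qd": joint speeds; "tau": joint torques, N m; "tool_pos": TCP position; "eef_rot": TCP orientation; "ft_force": force on the tool from outside, world axes, zero at the start; "wrist_torque": the same for the moment, N m; "gripper_width": finger opening in m.
Only numpy, scipy, OpenCV 4.12 (cv2) and the standard library are available. Lean on these libraries where they do the work, as an engineer would, in place of code of your own. Each camera call takes 0.05 s, during which the arm holds its last target. There are 200 camera calls.

TASK

Put the two stoppered glass flasks away: lift each off its sloping stand and lower it gently, without dropping or knocking it, into its steel pot, the large flask into the wide pot and the small flask into the narrow pot, so that each stands upright on the bottom of its pot. Leave the pots and everything else on the bench where they are.

Things in the scene. Friction and masses are not known exactly. Their poses are not given: they have to be found in the camera images.
- large_flask: large stoppered amber glass flask, 140 mm tall: round bulb 72 mm across (widest 31 mm above its flat 38 mm foot), then a straight neck 26 mm across up to 129 mm, then a white stopper 23 mm across up to 140 mm. Origin: centre of the foot's underside; z runs up the neck. It starts leaning 30 degrees in its stand. 120 to 240 g.
- small_flask: small stoppered amber glass flask, 140 mm tall: round bulb 56 mm across (widest 23 mm above its flat 32 mm foot), then a straight neck 26 mm across up to 129 mm, then a white stopper 23 mm across up to 140 mm. Origin: centre of the foot's underside; z runs up the neck. It starts leaning 30 degrees in its stand. 120 to 240 g.
- large_flask_neck (a point): on the axis of the large flask's neck, 118 mm above its foot: a good place to grip (22 mm below the stopper's top)
- small_flask_neck (a point): the same point of the small flask: on the neck's axis, 118 mm above its foot
- large_stand: fixed sloping stand of the large flask: wooden slab 105 (x) by 86 (y) by 12 mm with a grey round cup, 90 mm outside, 82 mm inside, 35 mm deep, that holds the lower part of the bulb; the cup's axis leans 30 degrees from vertical towards the stand's own -x, which points roughly to the robot. Origin: centre of the slab's underside.
- small_stand: fixed sloping stand of the small flask: wooden slab 105 (x) by 86 (y) by 12 mm with a grey round cup, 74 mm outside, 66 mm inside, 28 mm deep, that holds the lower part of the bulb; the cup's axis leans 30 degrees from vertical towards the stand's own -x, which points roughly to the robot. Origin: centre of the slab's underside.
- wide_pot: wide round steel pot, open at the top, standing loose: 88 mm inside, 98 mm outside, 97 mm tall, flat inner floor 12 mm above its underside (85 mm deep). Origin: centre of the underside, z up. About 0.9 kg.
- narrow_pot: narrow round steel pot, open at the top, standing loose: 70 mm inside, 80 mm outside, 97 mm tall, flat inner floor 12 mm above its underside (85 mm deep). Origin: centre of the underside, z up. About 0.8 kg.
- wide_pot_floor (a point): centre of the wide pot's inner floor
- narrow_pot_floor (a point): centre of the narrow pot's inner floor
- beaker: bystander, to be left alone: open clear glass beaker, 64 mm wide, 85 mm tall. Origin: centre of its underside
- jar_left: bystander, to be left alone: small white jar with black lid, 32 mm wide, 50 mm tall. Origin: centre of its underside
- jar_right: bystander, to be left alone: small white jar with black lid, 32 mm wide, 50 mm tall. Origin: centre of its underside
- dish: bystander, to be left alone: closed round glass dish, 80 mm wide, 15 mm tall. Origin: centre of its underside
- spatula: bystander, to be left alone: spatula 180 mm long, lying flat. Origin: middle of its length, underside
Mind the look-alikes: they are no part of the job. What is shaped like the small_flask but blue, pink or red is not meant.

How it is judged:
By the outcome, as a careful person would: the job done as asked, in the order asked, and still so for the second after the job is handed in, with the robot touching nothing.
It also fails if it takes over 69 s, if anything falls off the work surface, if the arm or the gripper's body presses on something with over 40 N, if the wrist force passes 120 N, or if a joint passes its speed limit or range.

## Working session

There is one attempt and no reset: what is moved stays moved. The work goes in short steps, Python scripts to look and compute and a tool call to move; the robot and the scene stay as the last step left them, time stands still between calls to the robot, and variables do not carry over. Pictures are saved under pics/ and viewed, about 8 in all and at most 12, crops included, and the job is handed in when it is done.

Besides the shell and the picture viewer there is one more tool, called as name([rows], argument=value, ...), one row to a line, values as JSON. drive_tool: Moves the arm, as the interface text tells. Its arguments: {"type":"object","properties":{"targets":{"type":"array"},"force":{"type":"number"}},"required":["targets"]}

```bash
ls; mkdir -p pics; python3 - <<'E'
from rig import r, viewer
import cv2, json
for n in("scene","top"):
    im=viewer.get_image(n); cv2.imwrite(f"pics/{n}0.png",im[:,:,::-1])
    c=viewer.camera_info(n); print(n,c)
print(r.observe())
E
```

```text
pics
scene {'intrinsics': array([[463.52597098,   0.        , 251.15134555],
       [  0.        , 463.52597098, 191.99463293],
       [  0.        ,   0.        ,   1.        ]]), 'extrinsics': array([[ 1.15498839e-01,  9.93306750e-01, -1.31120822e-03,
        -1.71098363e-02],
       [ 7.21005609e-01, -8.47442793e-02, -6.87727649e-01,
        -2.84415177e-01],
       [-6.83235633e-01,  7.84863562e-02, -7.25967604e-01,
         1.53942101e+00],
       [ 0.00000000e+00,  0.00000000e+00,  0.00000000e+00,
         1.00000000e+00]])}
top {'intrinsics': array([[419.00503017,   0.        , 254.19201049],
       [  0.        , 419.00503017, 189.10494517],
       [  0.        ,   0.        ,   1.        ]]), 'extrinsics': array([[-3.02211863e-04, -9.99961630e-01, -8.75483986e-03,
        -2.89716296e-02],
       [-9.89982505e-01,  1.53526686e-03, -1.41181737e-01,
         5.11117035e-01],
       [ 1.41189761e-01,  8.62447150e-03, -9.89944983e-01,
         1.28134873e+00],
       [ 0.00000000e+00,  0.00000000e+00,  0.00000000e+00,
         1.00000000e+00]])}
{'time_s': 0.1, 'joint_positions': array([-1.38852402,  0.59204965,  0.0482906 ,  1.60972803, -0.03330464,
        0.942732  , -0.03373659]), 'qd': array([-0.00052615, -0.00150938,  0.00049623, -0.0027127 ,  0.00051026,
       -0.00035224,  0.00075307]), 'tau': array([ 3.75516989e-03, -5.49993253e+01,  1.55333597e+00, -1.98826146e+01,
        9.73696442e-03,  3.82724465e-03, -3.16641092e-06]), 'tool_pos': array([0.1972159 , 0.69701346, 0.30282595]), 'eef_rot': array([ 1.37424084e-01,  9.90511739e-01, -1.05223725e-03, -9.18047051e-05]), 'ft_force': array([-0.71628058,  0.09919353,  0.66861584]), 'wrist_torque': array([ 0.0720669 , -0.0417419 , -0.00196856]), 'gripper_width': 0.08532754153716378}
```

View pics/scene0.png

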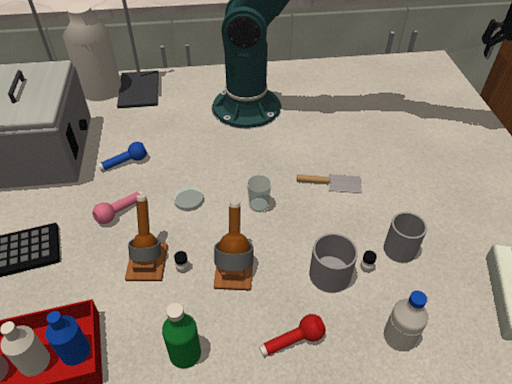

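View pics/top0.png

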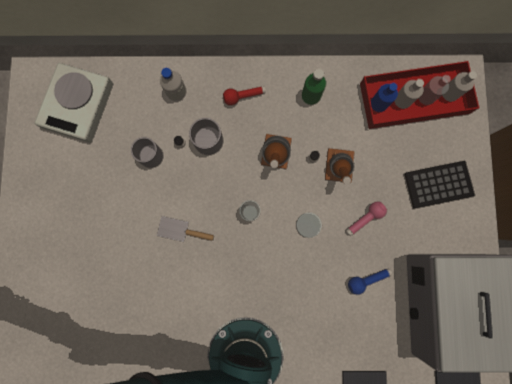

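```bash
cat > h.py <<'E'
import numpy as np, cv2
from rig import r, viewer
from scipy.spatial.transform import Rotation as R
C={n:viewer.camera_info(n) for n in("scene","top")}
def ray(n,uv):
    K,E=C[n]["intrinsics"],C[n]["extrinsics"]; Q=E[:3,:3]
    d=Q.T@np.linalg.inv(K)@np.array([uv[0],uv[1],1.]); return -Q.T@E[:3,3], d/np.linalg.norm(d)
def proj(n,p):
    E=C[n]["extrinsics"]; q=C[n]["intrinsics"]@(E[:3,:3]@np.asarray(p)+E[:3,3]); return q[:2]/q[2]
def plane(n,uv,z):
    o,d=ray(n,uv); return o+d*(z-o[2])/d[2]
def tri(a,b):
    (o1,d1),(o2,d2)=ray("scene",a),ray("top",b)
    t=np.linalg.lstsq(np.c_[d1,-d2],o2-o1,rcond=None)[0]
    p,q=o1+t[0]*d1,o2+t[1]*d2; return (p+q)/2,np.linalg.norm(p-q)
def amber(im):
    h=cv2.cvtColor(im,cv2.COLOR_RGB2HSV); return ((h[...,0]>3)&(h[...,0]<18)&(h[...,1]>150)&(h[...,2]>40)).astype(np.uint8)
E
python3 - <<'E'
from h import *
def crop(n,u0,v0,w,h,k):
    im=cv2.imread(f"pics/{n}0.png")[v0:v0+h,u0:u0+w]; return cv2.resize(im,None,fx=k,fy=k,interpolation=cv2.INTER_CUBIC)
a=crop("scene",115,185,160,110,5); b=crop("top",250,125,120,70,6.6667)
b=cv2.resize(b,(800,467)); 
cv2.imwrite("pics/c1.png",a)
cv2.imwrite("pics/c2.png",np.vstack([b]))
for n in C:
    im=cv2.imread(f"pics/{n}0.png")[:,:,::-1]; m=amber(np.ascontiguousarray(im))
    k,l,s,c=cv2.connectedComponentsWithStats(m)
    print(n,[(s[i].tolist(),c[i].round(1).tolist()) for i in range(1,k) if s[i][4]>30])
E
```

```text
scene [([481, 39, 31, 96, 1607], [500.8, 85.4]), ([133, 200, 24, 48, 606], [143.1, 227.7]), ([219, 207, 31, 47, 776], [233.7, 235.2]), ([125, 243, 42, 38, 798], [146.9, 268.4]), ([214, 267, 38, 23, 692], [232.7, 279.3])]
top [([266, 143, 20, 19, 283], [275.9, 151.6]), ([334, 150, 19, 8, 34], [344.7, 152.1]), ([335, 160, 15, 16, 175], [342.5, 166.9])]
```

View pics/c1.png

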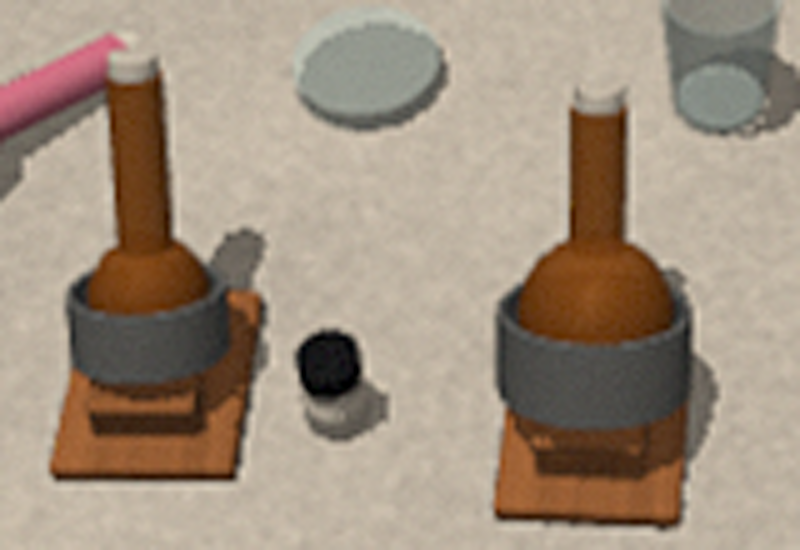

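View pics/c2.png

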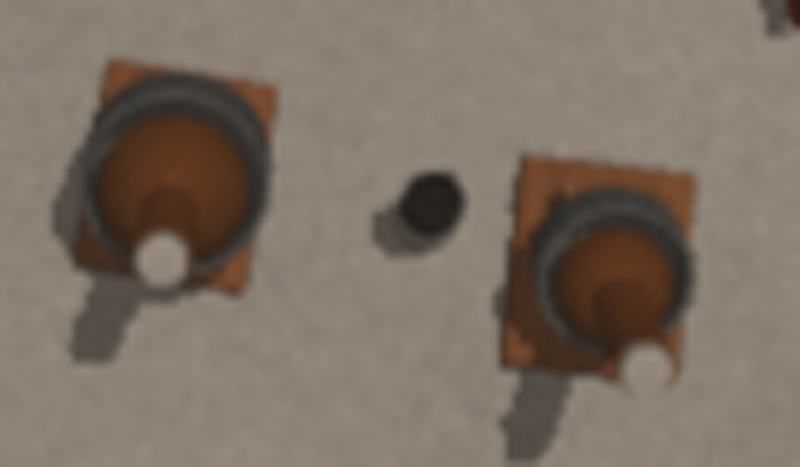

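Candidates: the amber flasks at scene (145,240) = small (narrow bulb and cup) and (234,240) = large (wide bulb). The look-alikes are pink (118,207), blue (125,157) and red (300,332), plus the green bottle (180,335) and the clear blue-cap bottle (405,320). The crop confirms two amber flasks in stands, both with white stoppers. The large bulb is at top pixel (276,152), the small at (343,166). In the top view the stopper discs are at about (274,164) and (346.5,179.5).

```bash
cat > m.py <<'E'
from h import *
from scipy.optimize import least_squares
S=cv2.imread("pics/scene0.png")[:,:,::-1].copy(); T=cv2.imread("pics/top0.png")[:,:,::-1].copy()
m=amber(S)
top0={"large":(273.9,163.6),"small":(346.5,179.5)}; box={"large":(219,207),"small":(133,200)}
yaw0={"large":-9.4,"small":-6.8}
hT=cv2.cvtColor(T,cv2.COLOR_RGB2HSV)
for n in top0:
    u,v=top0[n]; a,b=int(u)-8,int(v)-8
    w=T[b:b+17,a:a+17].astype(int); mk=((w.min(2)>115)).astype(np.uint8)
    print(n,"white px near",[(a+b_) for a,b_ in []], T[int(v),int(u)])
    x0,y0=box[n]
    rows=range(y0+3,y0+28); mid=[]
    for y in rows:
        xs=np.flatnonzero(m[y,x0-3:x0+34])+x0-3; mid.append((xs.mean(),y,len(xs)))
    mid=np.array(mid); k,c=np.polyfit(mid[:,1],mid[:,0],1)
    print("neck width px",mid[::6,2],"fit resid",np.abs(np.polyval([k,c],mid[:,1])-mid[:,0]).max())
    # amber/stopper boundary row at the midline
    uc=int(round(k*y0+c)); col=S[y0-12:y0+6,uc].astype(int); sat=col[:,0]-col[:,2]
    yb=y0-12+np.interp(60,sat[6:],np.arange(6,18))-0. ; print("r-b",sat,"vb",yb)
    def axis(y): y=np.radians(y); return np.array([-.5*np.cos(y),-.5*np.sin(y),np.cos(np.pi/6)])
    cam=ray("scene",(0,0))[0]
    def res(p):
        P,ax=p[:3],axis(p[3]*10); nn=cam-P; nn-=nn@ax*ax; nn/=np.linalg.norm(nn)
        e=list(proj("top",P)-top0[n])
        q=proj("scene",P-.011*ax+.0115*nn); e.append(q[1]-yb)
        for s in(.015,.055):
            q=proj("scene",P-s*ax); e.append(q[0]-(k*q[1]+c))
        e.append((p[3]*10-yaw0[n])/4); return e
    s=least_squares(res,[.7,0,.15,yaw0[n]/10]); P=s.x[:3]; ax=axis(s.x[3]*10)
    print(n,"top",P.round(4),"yaw",s.x[3]*10,"neck118",(P-.022*ax).round(4),"foot",(P-.14*ax).round(4),"res",s.fun.round(2))
for n,ctr,rad in(("wide",{"scene":(333,263),"top":(206,137)},.049),("narrow",{"scene":(405,237),"top":(146,152)},.040)):
    bb={}
    for cam_,im in(("scene",S),("top",T)):
        i=cv2.GaussianBlur(im,(3,3),0).astype(int); mk=((i[...,0]-i[...,2])<8).astype(np.uint8)
        mk=cv2.morphologyEx(mk,cv2.MORPH_OPEN,np.ones((3,3)))
        K,l,s,c=cv2.connectedComponentsWithStats(mk); u,v=ctr[cam_]; t=l[v-8:v+8,u-8:u+8].ravel(); j=np.bincount(t[t>0]).argmax()
        bb[cam_]=np.array([s[j][0]-.5,s[j][1]-.5,s[j][0]+s[j][2]-.5,s[j][1]+s[j][3]-.5]); print(n,cam_,bb[cam_],s[j][4])
    th=np.linspace(0,2*np.pi,120)
    def pred(x,y,cm):
        q=np.array([proj(cm,(x+rad*np.cos(t),y+rad*np.sin(t),z)) for t in th for z in(0,.097)]); return np.r_[q.min(0),q.max(0)]
    f=lambda p:np.r_[pred(*p,"scene")-bb["scene"],pred(*p,"top")-bb["top"]]
    s=least_squares(f,plane("top",ctr["top"],.05)[:2],loss="soft_l1"); print(n,s.x.round(4),f(s.x).round(1))
E
python3 m.py
```

```text
large white px near [] [147 135 123]
neck width px [11. 11. 11. 10. 16.] fit resid 0.413846153846265
r-b [32 28 29 29 31 29 30 29 33 27 24 20 33 70 91 89 84 91] vb 207.72972972972974
large top [ 0.567  -0.0866  0.1613] yaw -9.340861577930859 neck118 [ 0.5779 -0.0884  0.1423] foot [ 0.6361 -0.0979  0.0401] res [-0.16 -0.01  0.   -0.15  0.02  0.01]
small white px near [] [148 136 123]
neck width px [10. 10. 10. 10. 11.] fit resid 0.36653846153845393
r-b [28 29 28 29 32 28 28 28 29 29 26 24 18 30 92 84 83 80] vb 201.48387096774195
small top [ 0.521  -0.2938  0.1579] yaw -6.760041432282327 neck118 [ 0.5319 -0.2951  0.1389] foot [ 0.5905 -0.302   0.0367] res [-0.08  0.   -0.01 -0.07  0.01  0.01]
wide scene [309.5 258.5 352.5 290.5] 797
wide top [192.5 119.5 212.5 131.5] 128
wide [0.6756 0.1173] [ -3.6 -26.6   2.1   2.   -2.5  -1.8  12.   24.3]
narrow scene [384.5 227.5 420.5 261.5] 661
narrow top [133.5 139.5 150.5 152.5] 94
narrow [0.6252 0.3028] [ -4.7 -16.4   3.4   1.5  -1.7  -2.9  14.5  15.8]
```

```bash
python3 - <<'E'
import cv2,numpy as np
def crop(n,u0,v0,w,h,k): return cv2.resize(cv2.imread(f"pics/{n}0.png")[v0:v0+h,u0:u0+w],None,fx=k,fy=k,interpolation=cv2.INTER_CUBIC)
a=crop("scene",300,205,133,90,6)[:,:798]; b=crop("top",122,110,114,57,7)
for i in (a,b):
    for x in range(0,i.shape[1],100): cv2.line(i,(x,0),(x,8),(0,0,255),1)
b=cv2.resize(b,(798,399))[:340] if False else b
cv2.imwrite("pics/p1.png",a); cv2.imwrite("pics/p2.png",b)
E
```

```text
(no output)
```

View pics/p1.png

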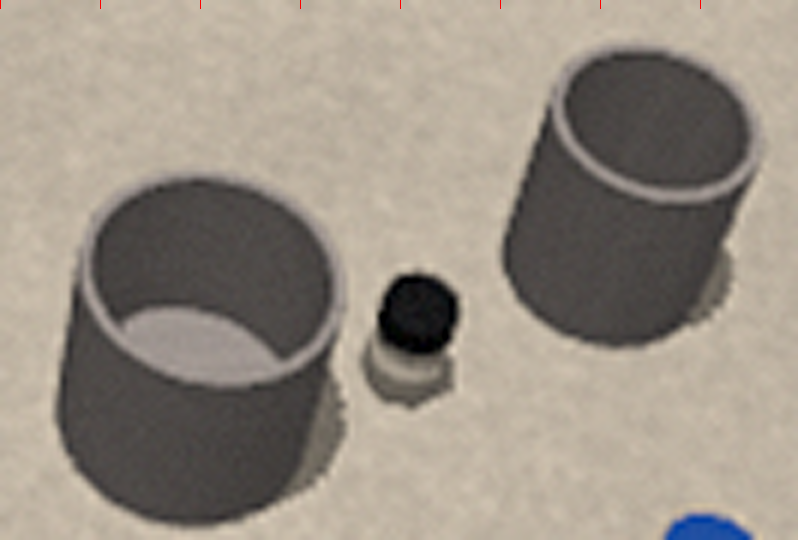

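View pics/p2.png

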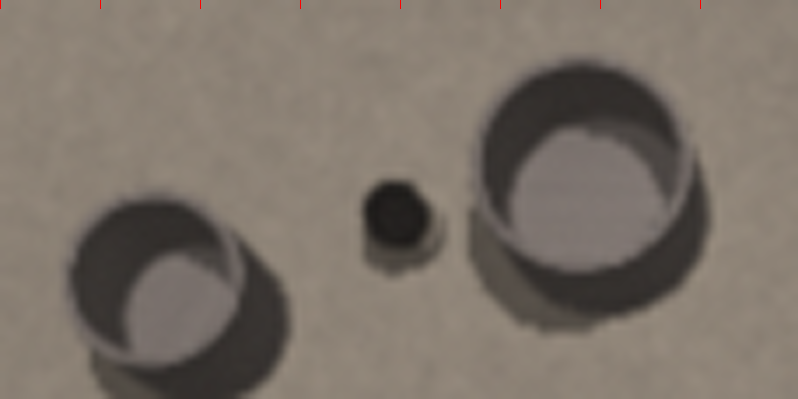

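Scene crop: the wide pot's inner rim box is (92–334, 178–378) and the narrow's is (565–750, 50–192). Top crop: wide (481–686, 64–268), narrow (72–239, 197–363). I'll fit the rim circles to these.

```bash
cat > p.py <<'E'
from h import *
from scipy.optimize import least_squares
th=np.linspace(0,2*np.pi,180)
for n,rad,s,t in(("wide",.044,(92,178,334,378),(481,64,686,268)),("narrow",.035,(565,50,750,192),(72,197,239,363))):
    s=(np.array(s)+.5)/6-.5+np.array([300,205]*2); t=(np.array(t)+.5)/7-.5+np.array([122,110]*2)
    def pred(x,y,cm,rr):
        q=np.array([proj(cm,(x+rr*np.cos(a),y+rr*np.sin(a),.097)) for a in th]); return np.r_[q.min(0),q.max(0)]
    for who in("scene","top","both"):
        f=lambda p:np.r_[pred(p[0],p[1],"scene",p[2])-s if who!="top" else [],pred(p[0],p[1],"top",p[2])-t if who!="scene" else []]
        q=least_squares(f,[.65,.2,rad]); print(n,who,q.x.round(4),q.fun.round(1))
# tool plans
o=r.observe(); print(o["tool_pos"],R.from_quat(o["eef_rot"]).as_matrix().round(3))
E
python3 p.py
```

```text
wide scene [0.6789 0.1232 0.0442] [-0.2  0.2  0.2 -0.2]
wide top [0.6753 0.1207 0.0454] [-0.2  0.2  0.2 -0.2]
wide both [0.6775 0.1225 0.0447] [-0.9 -0.4 -0.1 -0.6 -0.5 -0.3 -0.6 -1.1]
narrow scene [0.627  0.3098 0.0347] [-0.1  0.1  0.1 -0.1]
narrow top [0.6247 0.3063 0.0367] [-0.1  0.1  0.1 -0.1]
narrow both [0.6262 0.3086 0.0355] [-1.1 -0.3 -0.1 -0.1 -0.5 -0.  -1.  -1. ]
[0.1972159  0.69701346 0.30282595] [[-0.962  0.272 -0.   ]
 [ 0.272  0.962 -0.002]
 [-0.    -0.002 -1.   ]]
```

drive_tool([
  [[0, 0, 0, -0.045, -0.024, 0, 1], [0, 0, 0, -0.045, -0.024, 0, 1], [0, 0, 0, -0.045, -0.024, 0, 1], [0, 0, 0, -0.045, -0.024, 0, 1], [0, 0, 0, -0.045, -0.024, 0, 1], [0, 0, 0, -0.045, -0.024, 0, 1], [0, 0, 0, -0.045, -0.024, 0, 1], [0, 0, 0, -0.018, -0.045, 0, 1], [0, 0, 0, -0.018, -0.045, 0, 1], [0, 0, 0, -0.018, -0.045, 0, 1]],
], force=40)

```text
time_s: 1.35
tool_pos: [0.4763, 0.2975, 0.2977]
eef_rot: [0.133, 0.991, -0.003, -0.002]
ft_force: [0.7, -0.8, -0.7]
gripper_width: 0.0856
```

```bash
cat > g.py <<'E'
from h import *
L=dict(g=np.array([.5779,-.0884,.1423]),yaw=-9.34); Sm=dict(g=np.array([.5319,-.2951,.1389]),yaw=-6.76)
def tilted(yaw,tilt=30):   # tool z down the neck; tool y level
    a,t=np.radians(yaw),np.radians(tilt); z=np.array([np.sin(t)*np.cos(a),np.sin(t)*np.sin(a),-np.cos(t)])
    y=np.array([-np.sin(a),np.cos(a),0]); return np.c_[np.cross(y,z),y,z]
def to(grip,M,back=0.,o=None):
    "shift in the present tool axes, and turn, to bring the grasp point to grip - back*z"
    o=o or r.observe(); A=R.from_quat(o["eef_rot"]).as_matrix(); p=o["tool_pos"]
    tgt=np.asarray(grip)-(.054+back)*M[:,2]
    print("t",o["time_s"],"tcp",p.round(4),"z",A[:,2].round(3),"F",o["ft_force"].round(1),"w",round(o["gripper_width"],4),"q",o["joint_positions"].round(2))
    print("turn",R.from_matrix(A.T@M).as_rotvec().round(3),"shift now",(A.T@(tgt-p)).round(4),"shift after turn",(M.T@(tgt-p)).round(4))
E
python3 -c "
from g import *
to(L['g'],tilted(L['yaw']),.09)"
```

```text
t 1.35 tcp [0.4763 0.2975 0.2977] z [-0.005 -0.005 -1.   ] F [ 0.7 -0.8 -0.7] w 0.0856 q [-0.7   0.4   0.07  1.99 -0.04  0.77  0.71]
turn [-0.033 -0.527 -0.099] shift now [-0.1281 -0.3528  0.0324] shift after turn [-0.0634 -0.3643  0.072 ]
```

drive_tool([
  [[0, 0, 0, -0.018, -0.052, 0, 1], [0, 0, 0, -0.018, -0.052, 0, 1], [0, 0, 0, -0.018, -0.052, 0, 1], [0, 0, 0, -0.018, -0.052, 0, 1], [0, 0, 0, -0.018, -0.052, 0, 1], [0, 0, 0, -0.018, -0.052, 0, 1], [0, 0, 0, -0.018, -0.052, 0, 1], [-0.011, -0.176, -0.033, 0, 0, 0, 1], [-0.011, -0.176, -0.033, 0, 0, 0, 1], [-0.011, -0.176, -0.033, 0, 0, 0, 1]],
])

```text
time_s: 2.6
tool_pos: [0.4997, -0.115, 0.2988]
eef_rot: [0.102, 0.975, -0.038, 0.196]
ft_force: [-0.3, -0.1, 0.8]
gripper_width: 0.0854
```

```bash
python3 -c "
from g import *
to(L['g'],tilted(L['yaw']),.05)"
```

```text
t 2.6 tcp [ 0.4997 -0.115   0.2988] z [ 0.374 -0.113 -0.92 ] F [-0.3 -0.1  0.8] w 0.0854 q [0.04 0.25 0.08 2.29 0.24 0.21 1.24]
turn [-0.053 -0.124 -0.032] shift now [0.008  0.0422 0.0672] shift after turn [0.0151 0.039  0.068 ]
```

drive_tool([
  [[0, 0, 0, 0.007, 0.02, 0.032, 1], [0, 0, 0, 0.007, 0.02, 0.033, 1], [-0.03, -0.07, -0.016, 0, 0, 0, 1], [-0.03, -0.07, -0.016, 0, 0, 0, 1]],
])

```text
time_s: 3.1
tool_pos: [0.5098, -0.0986, 0.2509]
eef_rot: [0.099, 0.972, -0.047, 0.206]
ft_force: [-0.9, -0.0, 0.3]
gripper_width: 0.0857
```

```bash
python3 -c "
from g import *
to(L['g'],tilted(L['yaw']),.03)"
```

```text
t 3.1 tcp [ 0.5098 -0.0986  0.2509] z [ 0.391 -0.132 -0.911] F [-0.9 -0.   0.3] w 0.0857 q [0.03 0.35 0.02 2.33 1.1  0.11 0.34]
turn [-0.068 -0.102 -0.021] shift now [-0.0062  0.0241  0.0408] shift after turn [-0.0025  0.0211  0.0428]
```

Wrist joint 6 is close to its limit at this tilt. I'll grip at an 18° tool tilt instead: the pads are flat, so the neck can cross them at an angle.

```bash
python3 -c "
from g import *
to(L['g'],tilted(L['yaw'],18),.03)"
```

```text
t 3.1 tcp [ 0.5098 -0.0986  0.2509] z [ 0.391 -0.132 -0.911] F [-0.9 -0.   0.3] w 0.0857 q [0.03 0.35 0.02 2.33 1.1  0.11 0.34]
turn [-0.066  0.107 -0.028] shift now [-0.0238  0.0245  0.0408] shift after turn [-0.0288  0.0211  0.0395]
```

drive_tool([
  [[-0.033, 0.054, -0.014, 0, 0, 0, 1], [-0.033, 0.054, -0.014, 0, 0, 0, 1], [0, 0, 0, -0.014, 0.01, 0, 1], [0, 0, 0, -0.014, 0.01, 0, 1], [0, 0, 0, 0, 0, 0, 1]],
])

```text
time_s: 3.72
tool_pos: [0.5411, -0.0817, 0.2581]
eef_rot: [0.08, 0.984, -0.016, 0.158]
ft_force: [-0.1, -0.6, -0.1]
gripper_width: 0.0855
```

```bash
python3 -c "
from g import *
to(L['g'],tilted(L['yaw'],18),.0)"
```

```text
t 3.725 tcp [ 0.5411 -0.0817  0.2581] z [ 0.308 -0.058 -0.95 ] F [-0.1 -0.6 -0.1] w 0.0855 q [ 0.4   0.4  -0.45  2.2   0.73  0.34  0.76]
turn [-0.007  0.004  0.001] shift now [ 0.0005 -0.0001  0.0677] shift after turn [ 0.0002 -0.0006  0.0677]
```

drive_tool([
  [[0, 0, 0, 0, 0, 0.023, 1], [0, 0, 0, 0, 0, 0.023, 1], [0, 0, 0, 0, 0, 0.022, 1], [0, 0, 0, 0, 0, 0, 0.2], [0, 0, 0, 0, 0, 0, -0.1], [0, 0, 0, 0, 0, 0, -0.25], [0, 0, 0, 0, 0, 0, -0.35], [0, 0, 0, 0, 0, 0, -1], [0, 0, 0, 0, 0, 0, -1], [0, 0, 0, 0, 0, 0, -1]],
], force=45)

```text
time_s: 4.97
tool_pos: [0.5629, -0.0806, 0.1947]
eef_rot: [0.075, 0.984, -0.019, 0.16]
ft_force: [0.3, 0.1, -1.7]
gripper_width: 0.0244
```

```bash
python3 -c "
from g import *
to(L['g'],tilted(L['yaw'],18),.0)
s=viewer.get_image('scene')[160:300,100:310]; t=viewer.get_image('top')[100:230,210:400]
cv2.imwrite('pics/g1.png',np.hstack([cv2.resize(s,(400,267)),cv2.resize(t,(390,267))])[:,:,::-1])"
```

```text
t 4.975 tcp [ 0.5629 -0.0806  0.1947] z [ 0.311 -0.062 -0.948] F [ 0.3  0.1 -1.7] w 0.0244 q [ 0.21  0.51 -0.22  2.21  0.94  0.19  0.55]
turn [-0.01   0.009  0.013] shift now [ 0.001  -0.0052  0.0009] shift after turn [ 0.0009 -0.0053  0.0008]
```

View pics/g1.png

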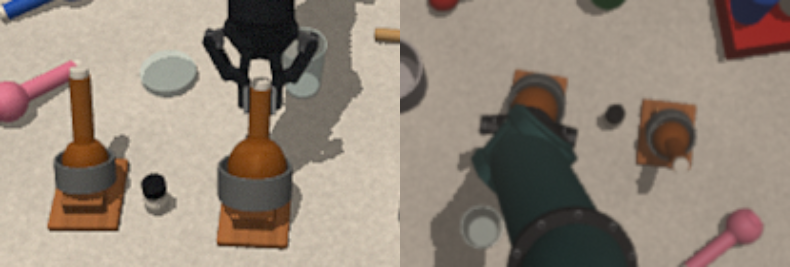

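```bash
python3 -c "
from g import *
s=viewer.get_image('scene')[175:265,200:290]
cv2.imwrite('pics/g2.png',cv2.resize(s,(600,600),interpolation=cv2.INTER_CUBIC)[:,:,::-1])
o=r.observe();A=R.from_quat(o['eef_rot']).as_matrix();p=o['tool_pos']
for d in(0,.054,.073):print(d,((proj('scene',p+A[:,2]*d)-[200,175])*6.667).round())"
```

```text
0 [242.  96.]
0.054 [240. 239.]
0.073 [240. 288.]
```

View pics/g2.png

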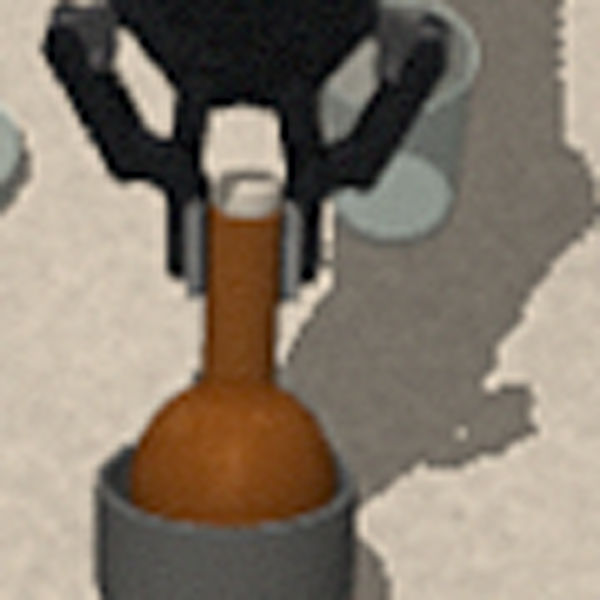

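drive_tool([
  [[0, 0, 0, 0.001, 0, -0.006, -1], [0, 0, 0, 0.003, 0, -0.014, -1], [0, 0, 0, 0.003, 0, -0.015, -1], [0, 0, 0, 0.003, 0, -0.015, -1], [0, 0, 0, 0.003, 0, -0.015, -1], [0, 0, 0, 0, 0, -0.02, -1], [0, 0, 0, 0, 0, -0.02, -1], [0, 0, 0, 0, 0, 0, -1]],
], force=50)

```text
time_s: 6.12
tool_pos: [0.512, -0.0713, 0.2925]
eef_rot: [0.074, 0.985, -0.02, 0.156]
ft_force: [-0.2, 0.2, -1.8]
gripper_width: 0.0247
```

```bash
python3 -c "
from g import *
to((.58,-.088,.35),tilted(-9.34,-12),.0)"
```

```text
t 6.125 tcp [ 0.512  -0.0713  0.2925] z [ 0.304 -0.063 -0.951] F [-0.2  0.2 -1.8] w 0.0247 q [ 0.48  0.32 -0.55  2.22  0.64  0.4   0.83]
turn [-0.017  0.524  0.011] shift now [-0.1111 -0.0081 -0.0797] shift after turn [-0.0563 -0.0055 -0.1248]
```

drive_tool([
  [[0, 0.06, 0, 0, 0, -0.02, -1], [-0.003, 0.09, 0, -0.01, 0, -0.02, -1], [-0.003, 0.09, 0, -0.02, 0, -0.01, -1], [-0.003, 0.09, 0, -0.02, 0, 0, -1], [-0.003, 0.09, 0, -0.02, 0.02, 0, -1], [-0.003, 0.09, 0, -0.02, 0.03, 0, -1], [0, 0.05, 0, -0.01, 0.04, 0, -1], [0, 0, 0, 0, 0.03, 0, -1], [0, 0, 0, 0, 0.02, 0, -1], [0, 0, 0, 0, 0, 0, -1]],
], force=65)

```text
time_s: 7.38
tool_pos: [0.6196, 0.053, 0.3298]
eef_rot: [0.08, 0.987, 0.005, -0.137]
ft_force: [-0.8, -0.4, -1.1]
gripper_width: 0.024
```

```bash
python3 -c "
from g import *
to((.677,.122,.27),tilted(-9.34,-12),.0)
s=viewer.get_image('scene');cv2.imwrite('pics/s2.png',s[60:300,180:440,::-1]); np.save('s2.npy',s)
t=viewer.get_image('top');np.save('t2.npy',t)
m=amber(s);k,l,st,c=cv2.connectedComponentsWithStats(m);print([(st[i].tolist()) for i in range(1,k) if st[i][4]>30])
m=amber(t);k,l,st,c=cv2.connectedComponentsWithStats(m);print([(st[i].tolist()) for i in range(1,k) if st[i][4]>30])
cv2.imwrite('pics/s2.png',np.hstack([cv2.resize(s[60:300,180:440],(433,400)),cv2.resize(t[90:210,150:300],(360,400))])[:,:,::-1])"
```

```text
t 7.375 tcp [0.6196 0.053  0.3298] z [-0.27   0.032 -0.962] F [-0.8 -0.4 -1.1] w 0.024 q [ 0.32  0.61 -0.7   1.67  0.28  1.26  0.95]
turn [-0.013 -0.066 -0.001] shift now [-0.0564  0.0774 -0.0097] shift after turn [-0.0569  0.0774 -0.005 ]
[[481, 22, 31, 113, 1687], [284, 166, 32, 47, 953], [133, 200, 23, 48, 601], [125, 244, 42, 37, 797], [214, 266, 38, 24, 690]]
[[214, 144, 23, 20, 344], [328, 150, 19, 12, 45], [334, 160, 16, 17, 204]]
```

View pics/s2.png

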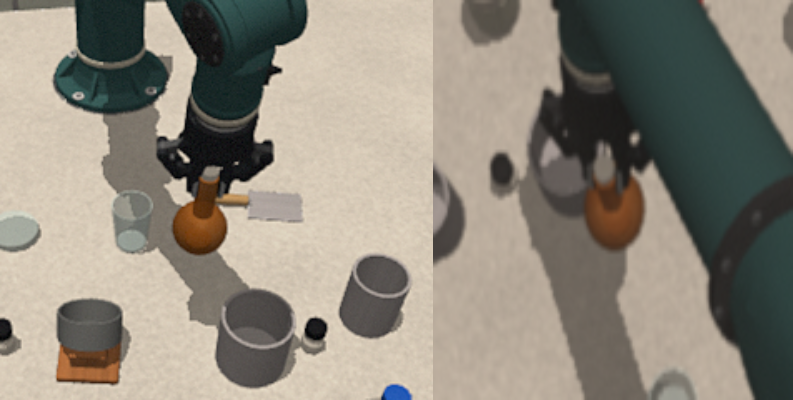

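The flask is held below the gripper. The bulb is at scene pixel (300,197) and about (225,155) in the top view. I'll measure its uprightness from the bulb centre in both views.

```bash
cat > b.py <<'E'
from g import *
def bulb(n,box):
    "largest circle inscribed in the amber blob"
    im=viewer.get_image(n); m=amber(im); u0,v0,u1,v1=box; m[:v0]=0;m[v1:]=0;m[:,:u0]=0;m[:,u1:]=0
    m=cv2.morphologyEx(m,cv2.MORPH_CLOSE,np.ones((3,3)))
    m=cv2.resize(m*255,None,fx=4,fy=4,interpolation=cv2.INTER_LINEAR)>127
    d=cv2.distanceTransform(m.astype(np.uint8),cv2.DIST_L2,5); v,u=np.argwhere(d>d.max()-1).mean(0); return ((u+.5)/4-.5,(v+.5)/4-.5),d.max()/4
def check(bs,bt,h):
    "h: height of the bulb centre over the foot"
    a,ra=bulb("scene",bs); b,rb=bulb("top",bt); c,e=tri(a,b)
    Es=C["scene"]; z=(Es["extrinsics"][2,:3]@c)+Es["extrinsics"][2,3]
    o=r.observe(); A=R.from_quat(o["eef_rot"]).as_matrix(); g=o["tool_pos"]+.054*A[:,2]; ax=g-c
    print("px",np.round(a,1),round(ra,1),np.round(b,1),round(rb,1),"bulb",c.round(4),"miss",round(e,4),"R est",round(ra*z/463.5,4))
    print("grip",g.round(4),"len",np.linalg.norm(ax).round(4),"want",.118-h,"lean deg x,y",np.degrees(ax[:2]/ax[2]).round(1)); return c,g,A
E
python3 -c "
from b import *
check((260,150,330,225),(205,135,245,175),.031)"
```

```text
px [298. 196.] 15.4 [224.9 155.2] 7.3 bulb [0.5869 0.0519 0.1828] miss 0.0001 R est 0.0336
grip [0.6052 0.0508 0.2782] len 0.0971 want 0.087 lean deg x,y [11.  -0.7]
```

```bash
python3 -c "
from b import *
o=r.observe();A=R.from_quat(o['eef_rot']).as_matrix();g=o['tool_pos']+.054*A[:,2]
c,e=tri((298,196.3),(225.3,152.6));print(c,e,np.linalg.norm(g-c),np.degrees((g-c)[:2]/(g-c)[2]))
for v in(195.5,196.3):
  q,d=ray('scene',(298,v));w=g-q;s=w@d;D=w@w-s*s
  for k in(1,-1):
    c=q+d*(s+k*np.sqrt(.087**2-D));print(v,c.round(4),np.degrees((g-c)[:2]/(g-c)[2]).round(1))
"
```

```text
[0.59320033 0.05042602 0.18861619] 0.00011659605695844186 0.09041838276052748 [7.6551617  0.22204004]
195.5 [0.5939 0.05   0.192 ] [7.5 0.5]
195.5 [0.6868 0.0251 0.2939] [297.7 -93.5]
196.3 [0.596  0.0496 0.1917] [6.1 0.8]
196.3 [0.6872 0.0252 0.2921] [ 338.  -105.4]
```

drive_tool([
  [[-0.006, -0.05, 0, -0.01, 0.015, 0, -1], [-0.006, -0.05, 0, -0.012, 0.02, 0, -1], [0, 0, 0, -0.015, 0.02, 0, -1], [0, 0, 0, -0.015, 0.015, 0, -1], [0, 0, 0, -0.005, 0.008, 0, -1], [0, 0, 0, 0, 0, 0, -1], [0, 0, 0, 0, 0, 0, -1]],
])

```text
time_s: 8.45
tool_pos: [0.6891, 0.1044, 0.3184]
eef_rot: [0.093, 0.992, 0.001, -0.085]
ft_force: [-0.2, -1.1, -2.0]
gripper_width: 0.0241
```

```bash
python3 -c "
from b import *
to((.677,.122,.27),tilted(-9.34,-10),.0)
check((290,160,380,270),(170,100,245,175),.031)
s=viewer.get_image('scene')[150:300,270:400];t=viewer.get_image('top')[90:190,150:270]
cv2.imwrite('pics/s3.png',np.hstack([cv2.resize(s,(390,450),interpolation=cv2.INTER_CUBIC),cv2.resize(t,(408,340),interpolation=cv2.INTER_CUBIC)[:, :408] if 0 else cv2.copyMakeBorder(cv2.resize(t,(408,340),interpolation=cv2.INTER_CUBIC),0,110,0,0,cv2.BORDER_CONSTANT)])[:,:,::-1])"
```

```text
t 8.45 tcp [0.6891 0.1044 0.3184] z [-0.169  0.018 -0.985] F [-0.2 -1.1 -2. ] w 0.0241 q [ 0.21  0.68 -0.67  1.55  0.34  1.21  0.86]
turn [-0.01   0.004 -0.024] shift now [ 0.0065  0.0152 -0.0039] shift after turn [ 0.0062  0.0154 -0.0037]
px [330.3 228.3] 16.2 [208.3 128.3] 6.9 bulb [0.6709 0.104  0.1665] miss 0.0037 R est 0.0339
grip [0.68   0.1056 0.2653] len 0.0993 want 0.087 lean deg x,y [5.3 1. ]
```

View pics/s3.png

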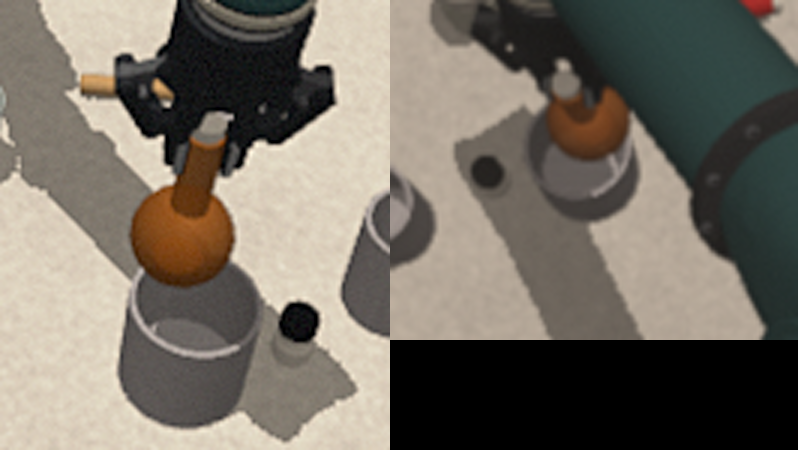

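```bash
python3 -c "
from b import *
o=r.observe();A=R.from_quat(o['eef_rot']).as_matrix();g=o['tool_pos']+.054*A[:,2]
c,e=tri((330.4,228.2),(208.2,125.));print(c,e,np.linalg.norm(g-c),np.degrees((g-c)[:2]/(g-c)[2]))
for v in(227.5,228.3):
  q,d=ray('scene',(330.4,v));w=g-q;s=w@d;D=w@w-s*s
  c=q+d*(s+np.sqrt(.087**2-D));print(v,c.round(4),np.degrees((g-c)[:2]/(g-c)[2]).round(1))
"
```

```text
[0.6777052  0.10240327 0.17554245] 0.0019049909407632948 0.0899139364388542 [1.56007182 2.36554043]
227.5 [0.6782 0.1029 0.1784] [1.3 2.1]
228.3 [0.6802 0.1024 0.1784] [-0.1  2.4]
```

drive_tool([
  [[-0.02, 0, 0, 0.002, 0.009, 0, -1], [0, 0, 0, 0.002, 0.008, 0, -1], [0, 0, 0, 0, 0, 0, -1], [0, 0, 0, -0.003, 0, 0.02, -1], [0, 0, 0, -0.003, 0, 0.02, -1], [0, 0, 0, 0, 0, 0, -1], [0, 0, 0, 0, 0, 0, -1]],
])

```text
time_s: 9.52
tool_pos: [0.6866, 0.124, 0.2745]
eef_rot: [0.093, 0.992, 0.012, -0.085]
ft_force: [0.2, -0.1, -2.2]
gripper_width: 0.024
```

```bash
cat > q.py <<'E'
from b import *
def one(box,dist):
    "bulb centre from the scene view and its known distance below the grasp point"
    a,ra=bulb("scene",box); o=r.observe();A=R.from_quat(o['eef_rot']).as_matrix();g=o['tool_pos']+.054*A[:,2]
    q,d=ray('scene',a);w=g-q;s=w@d;D=w@w-s*s
    c=q+d*(s+np.sqrt(max(dist**2-D,0)));print("px",np.round(a,1),round(ra,1),"bulb",c.round(4),"grip",g.round(4),"lean",np.degrees((g-c)[:2]/(g-c)[2]).round(1),"F",o["ft_force"].round(1),"t",o["time_s"]);return c,A
E
python3 -c "
from q import *
to((.677,.122,.15),tilted(-9.34,-10),.0)
c,A=one((290,180,390,300),.087)
print('tool shift of bulb to pot',A.T@(np.array([.678,.1228,c[2]])-c))"
```

```text
t 9.525 tcp [0.6866 0.124  0.2745] z [-0.167  0.039 -0.985] F [ 0.2 -0.1 -2.2] w 0.024 q [ 0.18  0.72 -0.66  1.59  0.35  1.13  0.83]
turn [ 0.011  0.002 -0.023] shift now [-0.0125 -0.004   0.0701] shift after turn [-0.0126 -0.0035  0.0702]
px [337.7 239.2] 15.7 bulb [0.677  0.1246 0.1342] grip [0.6774 0.1259 0.2212] lean [0.3 0.9] F [ 0.5 -0.4 -2.1] t 9.575
tool shift of bulb to pot [-0.00131724 -0.00154863 -0.00024058]
```

drive_tool([
  [[0, 0, 0, -0.001, -0.002, 0.003, -1], [0, 0, 0, -0.0025, 0, 0.015, -1], [0, 0, 0, -0.0025, 0, 0.015, -1], [0, 0, 0, -0.0025, 0, 0.015, -1], [0, 0, 0, -0.0025, 0, 0.015, -1], [0, 0, 0, 0, 0, 0, -1], [0, 0, 0, 0, 0, 0, -1]],
])

```text
time_s: 10.45
tool_pos: [0.6864, 0.122, 0.2056]
eef_rot: [0.093, 0.992, 0.011, -0.086]
ft_force: [-0.2, -0.6, -1.9]
gripper_width: 0.0241
```

```bash
python3 -c "
from q import *
to((.677,.122,.131),tilted(-9.34,-10),.0)"
```

```text
t 10.45 tcp [0.6864 0.122  0.2056] z [-0.168  0.039 -0.985] F [-0.2 -0.6 -1.9] w 0.0241 q [ 0.17  0.79 -0.63  1.63  0.4   1.02  0.8 ]
turn [ 0.011  0.002 -0.023] shift now [-0.0038 -0.0016  0.0211] shift after turn [-0.0038 -0.0015  0.0211]
```

Still free (−1.9 N is the flask's weight). I'll lower slowly for the last ~20 mm.

drive_tool([
  [[0, 0, 0, -0.001, 0, 0.006, -1], [0, 0, 0, -0.001, 0, 0.005, -1], [0, 0, 0, 0, 0, 0.003, -1], [0, 0, 0, 0, 0, 0, -1]],
])

```text
time_s: 10.95
tool_pos: [0.6867, 0.1225, 0.1919]
eef_rot: [0.093, 0.992, 0.012, -0.084]
ft_force: [-1.0, 0.3, -2.1]
gripper_width: 0.0237
```

drive_tool([
  [[0, 0, 0, 0, 0, 0.002, -1], [0, 0, 0, 0, 0, 0.002, -1], [0, 0, 0, 0, 0, 0, -1]],
])

```text
time_s: 11.32
tool_pos: [0.6862, 0.1227, 0.1881]
eef_rot: [0.093, 0.992, 0.012, -0.084]
ft_force: [0.9, -0.5, -2.3]
gripper_width: 0.024
```

drive_tool([
  [[0, 0, 0, 0, 0, 0.002, -1], [0, 0, 0, 0, 0, 0.001, -1], [0, 0, 0, 0, 0, 0, -1]],
])

```text
time_s: 11.7
tool_pos: [0.6859, 0.1229, 0.1856]
eef_rot: [0.093, 0.992, 0.012, -0.084]
ft_force: [-0.2, -0.6, -1.4]
gripper_width: 0.0244
```

drive_tool([
  [[0, 0, 0, 0, 0, 0.0015, -1], [0, 0, 0, 0, 0, 0, -1]],
])

```text
time_s: 11.95
tool_pos: [0.6862, 0.123, 0.1856]
eef_rot: [0.093, 0.992, 0.012, -0.083]
ft_force: [-0.2, 0.0, -1.1]
gripper_width: 0.0241
```

drive_tool([
  [[0, 0, 0, 0, 0, 0.0015, -1], [0, 0, 0, 0, 0, 0, -1]],
])

```text
time_s: 12.2
tool_pos: [0.6865, 0.123, 0.1856]
eef_rot: [0.094, 0.992, 0.012, -0.083]
ft_force: [-0.9, -0.0, -0.3]
gripper_width: 0.0241
```

drive_tool([
  [[0, 0, 0, 0, 0, 0.003, -1], [0, 0, 0, 0, 0, 0, -1]],
])

```text
time_s: 12.45
tool_pos: [0.6871, 0.1233, 0.1857]
eef_rot: [0.094, 0.992, 0.012, -0.082]
ft_force: [-0.8, -0.1, -1.1]
gripper_width: 0.0241
```

```bash
python3 -c "
from q import *
to((.677,.122,.131),tilted(-9.34,-10),.0)"
```

```text
t 12.45 tcp [0.6871 0.1233 0.1857] z [-0.16   0.038 -0.986] F [-0.8 -0.1 -1.1] w 0.0241 q [ 0.16  0.81 -0.62  1.64  0.42  0.99  0.79]
turn [ 0.012  0.009 -0.025] shift now [ 0.     -0.003   0.0015] shift after turn [ 0.0001 -0.003   0.0016]
```

drive_tool([
  [[0, 0, 0, 0, 0, 0, -0.4], [0, 0, 0, 0, 0, 0, -0.3], [0, 0, 0, 0, 0, 0, -0.1], [0, 0, 0, 0, 0, 0, 0.2], [0, 0, 0, 0, 0, 0, 0.5], [0, 0, 0, 0, 0, 0, 0.5]],
])

```text
time_s: 13.2
tool_pos: [0.687, 0.1237, 0.1841]
eef_rot: [0.094, 0.992, 0.012, -0.082]
ft_force: [0.9, -1.1, -0.7]
gripper_width: 0.064
```

drive_tool([
  [[0, 0, 0, 0.002, 0, -0.015, 0.5], [0, 0, 0, 0.005, 0, -0.03, 0.5], [0, 0, 0, 0.006, 0, -0.04, 0.5], [0, 0, 0, 0.006, 0, -0.04, 0.6], [0, 0, 0, 0, 0, -0.03, 1], [0, -0.1, 0, 0.02, -0.05, 0, 1], [0, -0.1, 0, 0.02, -0.05, 0, 1], [0, -0.1, 0, 0.02, -0.05, 0, 1], [0, 0, 0, 0.02, -0.05, 0, 1], [0, 0, 0, 0.02, -0.05, 0, 1]],
])

```text
time_s: 14.45
tool_pos: [0.55, -0.1044, 0.3512]
eef_rot: [0.09, 0.993, 0.0, 0.08]
ft_force: [0.4, -0.4, 0.5]
gripper_width: 0.0855
```

```bash
python3 -c "
from q import *
to(Sm['g'],tilted(Sm['yaw'],16),.08)
s=viewer.get_image('scene')
cv2.imwrite('pics/s4.png',np.hstack([cv2.resize(s[195:305,110:240],(390,330)),cv2.resize(s[195:305,290:430],(400,314))[:314] if 0 else cv2.resize(s[195:305,290:423],(399,330))])[:,:,::-1])"
```

```text
t 14.45 tcp [ 0.55   -0.1044  0.3512] z [ 0.159 -0.014 -0.987] F [ 0.4 -0.4  0.5] w 0.0855 q [ 0.67  0.35 -0.71  1.99  0.36  0.74  1.14]
turn [ 0.001 -0.119 -0.063] shift now [ 0.0333 -0.1943  0.0764] shift after turn [ 0.0542 -0.1915  0.0713]
```

View pics/s4.png

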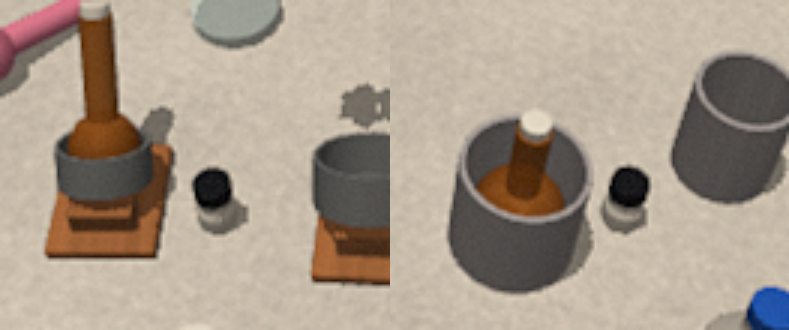

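The large flask stands upright in the wide pot: stopper at crop (537,125), bulb inside, pot not moved. Next is the small flask, crop (97,60), still in its stand.

drive_tool([
  [[0, -0.06, -0.03, 0, 0, 0, 1], [0, -0.06, -0.03, 0, 0, 0, 1], [0, 0, 0, 0.011, -0.038, 0.01, 1], [0, 0, 0, 0.011, -0.038, 0.01, 1], [0, 0, 0, 0.011, -0.038, 0.015, 1], [0, 0, 0, 0.011, -0.038, 0.015, 1], [0, 0, 0, 0.011, -0.038, 0.015, 1], [0, 0, 0, 0, 0, 0, 1]],
])

```text
time_s: 15.5
tool_pos: [0.4862, -0.3036, 0.2813]
eef_rot: [0.065, 0.987, -0.016, 0.143]
ft_force: [0.2, -0.2, 0.3]
gripper_width: 0.0851
```

```bash
python3 -c "
from q import *
to(Sm['g']+[0,.002,0],tilted(Sm['yaw'],16),.0)"
```

```text
t 15.5 tcp [ 0.4862 -0.3036  0.2813] z [ 0.281 -0.051 -0.958] F [ 0.2 -0.2  0.3] w 0.0851 q [ 1.03  0.44 -0.67  2.09  0.46  0.45  1.5 ]
turn [-0.017  0.01  -0.01 ] shift now [-0.0021  0.0175  0.0948] shift after turn [-0.0032  0.0158  0.095 ]
```

drive_tool([
  [[-0.017, 0.01, -0.01, -0.003, 0.016, 0, 1], [0, 0, 0, 0, 0, 0.03, 1], [0, 0, 0, 0, 0, 0.025, 1], [0, 0, 0, 0, 0, 0, 1], [0, 0, 0, 0, 0, 0, 1]],
])

```text
time_s: 16.12
tool_pos: [0.514, -0.2799, 0.2349]
eef_rot: [0.052, 0.988, -0.007, 0.144]
ft_force: [-0.6, -0.6, -0.2]
gripper_width: 0.0857
```

```bash
python3 -c "
from q import *
to(Sm['g']+[0,.002,0],tilted(Sm['yaw'],16),.0)"
```

```text
t 16.125 tcp [ 0.514  -0.2799  0.2349] z [ 0.283 -0.029 -0.959] F [-0.6 -0.6 -0.2] w 0.0857 q [ 0.89  0.51 -0.58  2.11  0.54  0.36  1.4 ]
turn [0.004 0.009 0.013] shift now [ 0.0084 -0.0111  0.0435] shift after turn [ 0.0078 -0.011   0.0436]
```

drive_tool([
  [[0, 0, 0, 0.008, -0.011, 0, 1], [0, 0, 0, 0, 0, 0, 1], [0, 0, 0, 0, 0, 0.022, 1], [0, 0, 0, 0, 0, 0.02, 1], [0, 0, 0, 0, 0, 0, 0.5], [0, 0, 0, 0, 0, 0, 0.1]],
])

```text
time_s: 16.88
tool_pos: [0.5168, -0.2944, 0.196]
eef_rot: [0.053, 0.988, -0.009, 0.146]
ft_force: [0.3, -0.8, 1.0]
gripper_width: 0.0518
```

```bash
python3 -c "
from q import *
to(Sm['g']+[0,.002,0],tilted(Sm['yaw'],16),.0)"
```

```text
t 16.875 tcp [ 0.5168 -0.2944  0.196 ] z [ 0.288 -0.034 -0.957] F [ 0.3 -0.8  1. ] w 0.0518 q [ 0.84  0.57 -0.48  2.11  0.61  0.28  1.36]
turn [0.    0.015 0.01 ] shift now [0.0015 0.003  0.0049] shift after turn [0.0014 0.003  0.005 ]
```

drive_tool([
  [[0, 0, 0, 0.001, 0.003, 0.004, 0.1], [0, 0, 0, 0, 0, 0, -0.2], [0, 0, 0, 0, 0, 0, -0.3], [0, 0, 0, 0, 0, 0, -0.4], [0, 0, 0, 0, 0, 0, -1], [0, 0, 0, 0, 0, 0, -1], [0, 0, 0, 0, 0, 0, -1]],
], force=60)

```text
time_s: 17.75
tool_pos: [0.5173, -0.2918, 0.1935]
eef_rot: [0.054, 0.988, -0.01, 0.147]
ft_force: [0.1, -0.0, 1.0]
gripper_width: 0.0245
```

```bash
python3 -c "
from q import *
to(Sm['g']+[0,.002,0],tilted(Sm['yaw'],16),.0)
s=viewer.get_image('scene');cv2.imwrite('pics/g5.png',s[:,:,::-1]);m=amber(s);k,l,st,c=cv2.connectedComponentsWithStats(m);print([(st[i].tolist()) for i in range(1,k) if st[i][4]>30])"
```

```text
t 17.75 tcp [ 0.5173 -0.2918  0.1935] z [ 0.29  -0.035 -0.956] F [ 0.1 -0.   1. ] w 0.0245 q [ 0.82  0.57 -0.47  2.12  0.61  0.26  1.34]
turn [-0.001  0.017  0.01 ] shift now [0.001  0.0004 0.0025] shift after turn [0.0009 0.0004 0.0025]
[[481, 22, 31, 113, 1695], [133, 200, 24, 48, 602], [319, 237, 29, 30, 464], [125, 244, 42, 37, 793], [214, 267, 38, 23, 690]]
```

Same 24.5 mm opening as on the other neck, so the grip is good. I'll lift along the neck.

drive_tool([
  [[0, 0, 0, 0.001, 0, -0.006, -1], [0, 0, 0, 0.003, 0, -0.014, -1], [0, 0, 0, 0.003, 0, -0.015, -1], [0, 0, 0, 0.003, 0, -0.015, -1], [0, 0, 0, 0.003, 0, -0.015, -1], [0, 0, 0, 0, 0, -0.02, -1], [0, 0, 0, 0, 0, -0.02, -1], [0, 0.06, 0, 0, 0, -0.02, -1], [0, 0.06, 0, -0.01, 0, -0.02, -1], [0, 0, 0, 0, 0, 0, -1]],
], force=65)

```text
time_s: 19.05
tool_pos: [0.4648, -0.2846, 0.3387]
eef_rot: [0.054, 0.995, -0.008, 0.082]
ft_force: [-0.5, -0.6, -1.9]
gripper_width: 0.0241
```

```bash
python3 -c "
from q import *
to((.57,-.08,.285),tilted(-6.8,-12),.0)"
```

```text
t 19.05 tcp [ 0.4648 -0.2846  0.3387] z [ 0.163 -0.024 -0.986] F [-0.5 -0.6 -1.9] w 0.0241 q [ 1.11  0.37 -0.8   2.03  0.35  0.71  1.58]
turn [-0.007  0.375  0.009] shift now [-0.0922  0.2148  0.0148] shift after turn [-0.0896  0.2156 -0.0182]
```

drive_tool([
  [[0, 0.055, 0, -0.01, 0.01, -0.004, -1], [0, 0.055, 0, -0.015, 0.02, 0, -1], [0, 0.055, 0, -0.015, 0.03, 0, -1], [0, 0.055, 0, -0.015, 0.035, 0, -1], [0, 0.055, 0, -0.01, 0.04, 0, -1], [0, 0.055, 0, -0.005, 0.045, 0, -1], [0, 0, 0, 0, 0.045, 0, -1], [0, 0, 0, 0, 0.045, 0, -1], [0, 0, 0, 0, 0.045, 0, -1], [0, 0, 0, 0, 0.045, 0, -1]],
])

```text
time_s: 20.3
tool_pos: [0.565, 0.0666, 0.3292]
eef_rot: [0.063, 0.994, 0.0, -0.095]
ft_force: [0.5, -0.6, -2.3]
gripper_width: 0.0243
```

```bash
python3 -c "
from q import *
to((.62,.295,.285),tilted(-6.8,-10),.0)"
```

```text
t 20.3 tcp [0.565  0.0666 0.3292] z [-0.188  0.013 -0.982] F [ 0.5 -0.6 -2.3] w 0.0243 q [ 0.37  0.53 -0.79  1.83  0.32  1.12  0.9 ]
turn [-0.01  -0.015 -0.008] shift now [-0.0327  0.2334 -0.0181] shift after turn [-0.0348  0.2333 -0.0153]
```

drive_tool([
  [[0, 0, 0, 0.003, 0.035, -0.008, -1], [0, 0, 0, 0, 0.045, -0.008, -1], [0, 0, 0, 0, 0.045, 0, -1], [0, 0, 0, -0.01, 0.045, 0, -1], [-0.005, -0.01, 0, -0.015, 0.035, 0, -1], [-0.005, 0, 0, -0.01, 0.018, 0, -1], [0, 0, 0, 0, 0.005, 0, -1], [0, 0, 0, 0, 0, 0, -1], [0, 0, 0, 0, 0, 0, -1]],
])

```text
time_s: 21.42
tool_pos: [0.6197, 0.2923, 0.3254]
eef_rot: [0.06, 0.994, 0.001, -0.094]
ft_force: [0.3, 0.9, -1.4]
gripper_width: 0.0238
```

```bash
python3 -c "
from q import *
to((.626,.308,.27),tilted(-6.8,-10),.0)
c,A=one((350,110,430,260),.095)
check((350,110,430,260),(120,115,180,175),.023)
print('tool shift of bulb to pot',A.T@(np.array([.6265,.309,c[2]])-c))"
```

```text
t 21.425 tcp [0.6197 0.2923 0.3254] z [-0.186  0.014 -0.982] F [ 0.3  0.9 -1.4] w 0.0238 q [-0.01  0.68 -0.76  1.57  0.34  1.21  0.62]
turn [-0.008 -0.013 -0.003] shift now [-0.0139  0.0164 -0.0005] shift after turn [-0.0139  0.0164 -0.0002]
px [406.5 195.7] 11.5 bulb [0.6092 0.2899 0.1775] grip [0.6097 0.2929 0.2724] lean [0.3 1.8] F [ 0.7  0.5 -1. ] t 21.475
px [406.4 195.8] 11.5 [142.8 151. ] 6.0 bulb [0.6034 0.2908 0.1706] miss 0.0048 R est 0.0254
grip [0.6101 0.2934 0.2728] len 0.1024 want 0.095 lean deg x,y [3.8 1.5]
tool shift of bulb to pot [-0.01460549  0.02108419 -0.00295866]
```

drive_tool([
  [[-0.015, 0, 0, -0.007, 0.009, 0, -1], [0, 0, 0, -0.007, 0.009, 0, -1], [0, 0, 0, 0, 0, 0, -1], [0, 0, 0, -0.0035, 0, 0.02, -1], [0, 0, 0, -0.0035, 0, 0.02, -1], [0, 0, 0, 0, 0, 0, -1], [0, 0, 0, 0, 0, 0, -1]],
])

```text
time_s: 22.45
tool_pos: [0.6364, 0.3092, 0.2782]
eef_rot: [0.061, 0.994, 0.009, -0.094]
ft_force: [0.5, -0.8, -0.6]
gripper_width: 0.0238
```

```bash
python3 -c "
from q import *
to((.626,.308,.15),tilted(-6.8,-10),.0)
c,A=one((360,150,440,270),.095)
print('tool shift of bulb to pot',A.T@(np.array([.6265,.309,c[2]])-c))
s=viewer.get_image('scene')[150:275,350:450];t=viewer.get_image('top')[110:190,110:190]
cv2.imwrite('pics/s6.png',np.hstack([cv2.resize(s,(400,500),interpolation=cv2.INTER_CUBIC),cv2.copyMakeBorder(cv2.resize(t,(400,400),interpolation=cv2.INTER_CUBIC),0,100,0,0,cv2.BORDER_CONSTANT)])[:,:,::-1])"
```

```text
t 22.45 tcp [0.6364 0.3092 0.2782] z [-0.185  0.03  -0.982] F [ 0.5 -0.8 -0.6] w 0.0238 q [-0.04  0.75 -0.74  1.56  0.37  1.15  0.6 ]
turn [ 0.007 -0.014 -0.004] shift now [-0.0133 -0.0029  0.0738] shift after turn [-0.0123 -0.0024  0.074 ]
px [412.4 214.8] 11.4 bulb [0.6259 0.3094 0.1301] grip [0.6262 0.3106 0.2251] lean [0.2 0.7] F [-0.4 -0.5 -1.3] t 22.5
tool shift of bulb to pot [-0.0006036  -0.00027778 -0.00011712]
```

View pics/s6.png

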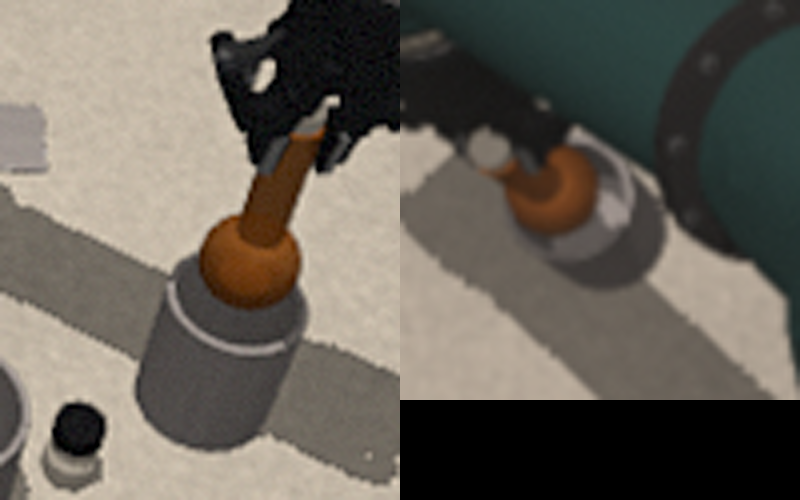

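The bulb is centred at scene (412,215), directly over the narrow pot's mouth. I'll lower it now.

drive_tool([
  [[0, 0, 0, -0.0025, 0, 0.012, -1], [0, 0, 0, -0.003, 0, 0.015, -1], [0, 0, 0, -0.003, 0, 0.015, -1], [0, 0, 0, -0.003, 0, 0.015, -1], [0, 0, 0, -0.002, 0, 0.01, -1], [0, 0, 0, 0, 0, 0, -1], [0, 0, 0, 0, 0, 0, -1]],
])

```text
time_s: 23.48
tool_pos: [0.6376, 0.3095, 0.2054]
eef_rot: [0.062, 0.994, 0.009, -0.093]
ft_force: [-1.1, 0.6, -1.0]
gripper_width: 0.0241
```

```bash
python3 -c "
from q import *
to((.626,.308,.131),tilted(-6.8,-10),.0)"
```

```text
t 23.475 tcp [0.6376 0.3095 0.2054] z [-0.184  0.03  -0.982] F [-1.1  0.6 -1. ] w 0.0241 q [-0.06  0.82 -0.71  1.6   0.43  1.04  0.58]
turn [ 0.008 -0.013 -0.005] shift now [-0.002  -0.0031  0.0212] shift after turn [-0.0017 -0.0029  0.0213]
```

drive_tool([
  [[0, 0, 0, -0.0005, 0, 0.006, -1], [0, 0, 0, -0.0005, 0, 0.006, -1], [0, 0, 0, 0, 0, 0, -1]],
])

```text
time_s: 23.85
tool_pos: [0.6368, 0.3102, 0.1939]
eef_rot: [0.062, 0.994, 0.01, -0.092]
ft_force: [-0.1, -0.2, -0.7]
gripper_width: 0.0241
```

drive_tool([
  [[0, 0, 0, -0.0005, 0, 0.003, -1], [0, 0, 0, 0, 0, 0, -1]],
])

```text
time_s: 24.1
tool_pos: [0.6368, 0.3103, 0.1909]
eef_rot: [0.062, 0.994, 0.01, -0.092]
ft_force: [-0.1, -0.2, -1.4]
gripper_width: 0.0238
```

drive_tool([
  [[0, 0, 0, -0.0005, 0, 0.002, -1], [0, 0, 0, 0, 0, 0, -1]],
])

```text
time_s: 24.35
tool_pos: [0.637, 0.3104, 0.1889]
eef_rot: [0.062, 0.994, 0.01, -0.092]
ft_force: [0.0, 0.4, -1.0]
gripper_width: 0.0238
```

drive_tool([
  [[0, 0, 0, -0.0005, 0, 0.002, -1], [0, 0, 0, 0, 0, 0, -1]],
])

```text
time_s: 24.6
tool_pos: [0.6374, 0.3106, 0.1873]
eef_rot: [0.062, 0.994, 0.01, -0.092]
ft_force: [0.1, -1.2, -0.7]
gripper_width: 0.0243
```

drive_tool([
  [[0, 0, 0, 0, 0, 0.002, -1], [0, 0, 0, 0, 0, 0, -1]],
])

```text
time_s: 24.85
tool_pos: [0.6378, 0.3109, 0.1874]
eef_rot: [0.062, 0.994, 0.01, -0.091]
ft_force: [-0.2, 1.0, -1.2]
gripper_width: 0.0239
```

drive_tool([
  [[0, 0, 0, 0, 0, 0.002, -1], [0, 0, 0, 0, 0, 0, -1]],
])

```text
time_s: 25.1
tool_pos: [0.6381, 0.3111, 0.1874]
eef_rot: [0.062, 0.994, 0.01, -0.09]
ft_force: [-0.7, -0.6, -0.4]
gripper_width: 0.0237
```

drive_tool([
  [[0, 0, 0, 0, 0, 0.002, -1], [0, 0, 0, 0, 0, 0, -1]],
])

```text
time_s: 25.35
tool_pos: [0.6382, 0.3113, 0.1874]
eef_rot: [0.062, 0.994, 0.01, -0.09]
ft_force: [-1.0, -0.3, 0.2]
gripper_width: 0.024
```

Contact at z = 0.1874, as expected for a grip about 2.5 mm high on the neck. I'll release and withdraw.

drive_tool([
  [[0, 0, 0, 0, 0, 0, -0.4], [0, 0, 0, 0, 0, 0, -0.3], [0, 0, 0, 0, 0, 0, -0.1], [0, 0, 0, 0, 0, 0, 0.2], [0, 0, 0, 0, 0, 0, 0.5], [0, 0, 0, 0, 0, 0, 0.5]],
])

```text
time_s: 26.1
tool_pos: [0.6377, 0.3115, 0.1855]
eef_rot: [0.062, 0.994, 0.01, -0.09]
ft_force: [-0.2, 1.1, -0.3]
gripper_width: 0.0642
```

drive_tool([
  [[0, 0, 0, 0.002, 0, -0.015, 0.5], [0, 0, 0, 0.005, 0, -0.03, 0.5], [0, 0, 0, 0.006, 0, -0.04, 0.5], [0, 0, 0, 0.006, 0, -0.04, 0.6], [0, 0, 0, 0, 0, -0.03, 1], [0, 0, 0, 0.045, 0.04, 0, 1], [0, 0, 0, 0.045, 0.04, 0, 1], [0, 0, 0, 0.045, 0.04, 0, 1], [0, 0, 0, 0.03, 0.04, 0, 1], [0, 0, 0, 0, 0, 0, 1]],
])

```text
time_s: 27.35
tool_pos: [0.5037, 0.4937, 0.3911]
eef_rot: [0.063, 0.994, 0.016, -0.086]
ft_force: [-0.2, -0.3, 0.3]
gripper_width: 0.0853
```

```bash
python3 -c "
from q import *
s=viewer.get_image('scene');t=viewer.get_image('top')
cv2.imwrite('pics/end.png',np.hstack([cv2.resize(s[190:310,290:440],(450,360)),cv2.resize(t[105:185,120:240],(350,233)) if 0 else cv2.copyMakeBorder(cv2.resize(t[105:185,120:236],(348,240)),0,120,0,0,cv2.BORDER_CONSTANT)])[:,:,::-1])
o=r.observe();print(o['tool_pos'],o['time_s'])
for n,im in(('scene',s),('top',t)):
  k,l,st,c=cv2.connectedComponentsWithStats(amber(im));print(n,[st[i].tolist() for i in range(1,k) if st[i][4]>30])
for x,y in((.6775,.1225),(.6262,.3086)): print([(proj(n,(x,y,.152))).round(1).tolist() for n in C])"
```

```text
[0.50826683 0.48926743 0.38953917] 27.45
scene [[495, 22, 17, 39, 175], [483, 82, 29, 53, 848], [399, 211, 21, 25, 244], [319, 237, 29, 30, 461], [125, 244, 42, 37, 794], [214, 267, 38, 23, 691]]
top [[197, 127, 20, 18, 225], [139, 145, 15, 14, 134]]
[[337.9, 234.3], [202.0, 127.4]]
[[414.6, 208.4], [137.9, 144.6]]
```

```bash
python3 -c "
from h import *
s=viewer.get_image('scene');a=cv2.imread('pics/scene0.png')[:,:,::-1]
def stop(n,im,box):
  u0,v0,u1,v1=box;w=im[v0:v1,u0:u1].astype(int);m=(w.min(2)>125).astype(np.uint8)
  k,l,st,c=cv2.connectedComponentsWithStats(m);return [(st[i][4],(c[i]+[u0,v0]).round(1).tolist()) for i in range(1,k) if st[i][4]>8]
print(stop('s',s,(325,226,350,250)),stop('s',s,(402,200,425,222)))
d=np.abs(s.astype(int)-a).max(2)>40; d=cv2.morphologyEx(d.astype(np.uint8),cv2.MORPH_OPEN,np.ones((2,2)))
k,l,st,c=cv2.connectedComponentsWithStats(d[130:]);print([st[i].tolist() for i in range(1,k) if st[i][4]>12])"
```

```text
[(np.int32(290), [338.0, 231.5])] [(np.int32(319), [414.0, 206.8])]
[[276, 0, 230, 89, 4837], [134, 66, 24, 53, 707], [221, 75, 32, 50, 840], [402, 81, 21, 26, 273], [158, 102, 11, 12, 96], [334, 104, 11, 7, 58], [321, 110, 28, 28, 469]]
```

```bash
python3 -c "
from h import *
m=amber(viewer.get_image('scene'))
for (x,y),v0,u0 in(((.6775,.1225),237,338),((.6262,.3086),211,414)):
  print([(v,round((np.flatnonzero(m[v,u0-12:u0+12])+u0-12).mean(),1)) for v in range(v0+2,v0+13,3)],[proj('scene',(x,y,z)).round(1).tolist() for z in(.141,.115,.09)])
print(r.finish_job())"
```

```text
[(239, np.float64(336.3)), (242, np.float64(336.6)), (245, np.float64(336.5)), (248, np.float64(335.5))] [[337.2, 237.6], [335.6, 245.0], [334.1, 251.8]]
[(213, np.float64(409.5)), (216, np.float64(413.5)), (219, np.float64(412.5)), (222, np.float64(411.5))] [[413.3, 211.7], [410.4, 219.2], [407.7, 226.2]]
the job is handed in; nothing more can be done
None
```

I moved both flasks: the large one is in the wide pot and the small one in the narrow pot, done in that order. Each was gripped by the neck, lifted along its lean, turned upright, lowered until it met the pot floor, and released. The job was handed in at about 27.6 s, with the arm withdrawn and touching nothing.

**Placement checks:**
- **Large flask:** a picture after release showed it standing upright in its pot.
- **Small flask:** I could only check it by pixel numbers, because the 12-picture limit blocked the closing picture.
- **Upright:** both necks lie within about 2 px (3–4 mm) of where an upright flask centred in its pot should appear. One outlier row on the small neck (409.5 px) came from a poor colour mask.
- **Pots and surroundings:** comparing the first and last scene pictures, the changes below image row 220 are only at the flasks, the stands they left, and one small shadow patch. Above that, the arm and its shadow cover the right-hand side, so I could not compare the spatula or the upper edge of the narrow pot.

**Disagreements and failed checks:**
- The two cameras disagreed by 2–4 mm on where the pots are.
- The bulb positions from the automatic mask in the top view were wrong because the arm hid part of the bulb. I used the scene camera instead, with the known distance from grip to bulb.
- The gripper read 24 mm on the 26 mm necks.
- My final search for the stoppers by brightness failed, because the mask was too loose.

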